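# Load the module into the test lane and start the cycle

### The job

Push the white control module, with the fingers only, down the lane between the two steel guide rails until it sits square against the end stop, without the module ever touching either rail: its glossy sides scratch easily. Never lift, carry or tip it. Once it is home, and not before, press the black start button on the console fully down and let it go, and leave everything else on the bench where it stands.

Things in the scene. Friction and masses are not known exactly. Their poses are not given: they have to be found in the camera images.
- module: white plastic box with a dark panel on top, 90 mm long (its x) x 70 mm wide (its y) x 45 mm high, vertical sides, about 0.35 kg (varies). Origin: centre of its underside, z up. It stands loose on the base plate on the open apron before the lane's mouth, usually off to one side (up to 35 mm) and askew (up to about 0.35 rad) to the lane's direction; its +x points roughly down the lane.
- station: flat dark steel base plate on the bench, fixed, 460 x 240 mm, 10 mm thick. Its +x is the lane's direction (in which the module is pushed), its y = 0 line the lane's centre line, z up; origin on the bench (plate's underside), so the plate's upper face is at z = 0.010. The plate spans x -0.240 to 0.220 and y -0.120 to 0.120; the apron, with no rails, is x < -0.040; the lane spans x -0.040 to 0.160. All in the station's frame. With the module home its centre is at x = 0.115.
- rail_left: steel guide rail, fixed to the plate, 200 mm long (its x), 12 mm wide, 25 mm high; origin: centre of its underside, on the plate's upper face, at x 0.060, y +0.056 in the station's frame. Inner face at y = +0.050: the lane is 100 mm wide.
- rail_right: the same rail on the other side, at y -0.056; inner face at y = -0.050.
- end_stop: green stop block, fixed across the lane's end, 80 mm wide, 35 mm high above the plate, with a flat black rubber face towards the lane. Origin: foot of that face, on the plate's upper face and the lane's centre line, at x = 0.160 in the station's frame.
- start_top (a point): centre of the top of the round black start button, 30 mm diameter, on a low white console (70 x 100 mm, 35 mm high) fixed on the bench beyond the end stop. It is pressed straight down.
- start (a joint): travel of the start button, m: 0 up, 0.006 fully down; a spring (5 N when fully down) brings it back.
- gauge_pin: plain steel pin, upright cylinder 24 mm diameter, 45 mm high, standing on the base plate outside a rail; bystander. Origin: on its underside
- thumb_screw: dark steel thumb screw standing on its 26 mm head, 34 mm high, on the base plate outside a rail; bystander. Origin: on its underside
- screwdriver: screwdriver lying on the bench left of the console; bystander. Origin: under its middle
- spare_dial: black dial, 48 mm diameter, 16 mm high, lying on the bench to the right of the station; bystander. Origin: on its underside
Not all that is in view belongs to the job. Leave any green or purple look-alike of the part that bears start_top alone.

How it is judged (in metres and radians):
On the way, in this order (a step that is already met when the one before it is completed fails the run):
1. the module is home: within 5 mm of the end stop and square to the lane (x of module in the frame of station above 0.11 m and angle between the x axis of module and the x axis of station, either way round below 0.1 rad), for 0.2 s.
2. the start button is pressed down (value of joint start above 0.0042 m), for 0.05 s.
At the end, for the whole second after the job is handed in: The module rests on the plate between the rails, its front within 5 mm of the end stop and within 0.10 rad of square to the lane, at rest; the start button has come up again (all of step 1 and y of module in the frame of station between -0.015 and 0.015 m and z of module in the frame of station below 0.014 m and linear speed of module below 0.01 m/s and value of joint start below 0.002 m); the robot touches nothing.
It fails at once if the module touches a guide rail (contact force between module and rail_left above 0.1 N or contact force between module and rail_right above 0.1 N).
It fails at once if the module is lifted (over 5 mm) or tipped (over 0.15 rad) (z of module in the frame of station above 0.015 m or angle between module's own z axis and vertical above 0.15 rad).
It fails at once if the start button is pressed while the module is not home (value of joint start above 0.003 m and not (x of module in the frame of station above 0.11 m and angle between the x axis of module and the x axis of station, either way round below 0.1 rad)).
It fails at once if a bystander is moved by more than 15 mm (distance of any of gauge_pin, thumb_screw, screwdriver, spare_dial from where it was at the start of the episode above 0.015 m).
It also fails if it takes over 72 s, if anything falls off the work surface, if the arm or the gripper's body presses on something with over 40 N, if the wrist force passes 120 N, or if a joint passes its speed limit or range.

### The arm

A 6-joint arm with a two-finger parallel gripper is mounted at the origin on the work surface. World frame = base frame: x ahead of the robot, y to its left, z up, the work surface at z = 0. Lengths are in mm, angles in rad, forces in N, time in s.
With the tool pointing down it reaches from about 350 to 775 mm from the base axis. Payload 7.3 kg.
Tool frame: the origin (TCP) lies midway between the tips of the shut fingers; the grasp point (between the pads) lies 19 mm behind it; z points along the fingers, y is the line along which they close (so a half turn about z gives the same grasp; the last joint's range is limited). The gripper opens to 92 mm and grips with 3 to 60 N. Pads are 19 mm wide; open, the fingers measure 130 mm over their backs; the gripper's body (75 mm by 190 mm) begins 47 mm behind the grasp point.
Start: joints at [-1.324, 0.342, 1.524, -0, 1.275, -0.146], TCP at [200.982, -485.03, 197.341] pointing down, gripper open.
Joint ranges: [-2.53, 2.53], [-0.77, 2.02], [0.04, 2.7], [-1, 4.14], [0.28, 2.66], [-3.11, 3.11]. Speed limits (rad/s): [2.57, 2.57, 3.14, 3.14, 3.14, 3.14].

### API

Orientations are given as [roll, pitch, yaw] about the fixed x, y, z axes, in that order (R = Rz(yaw) Ry(pitch) Rx(roll)).
In Python, from plant import readout, vision, order, models gives the robot as it stands. The module is installed in compiled form; this text tells all that it offers.
- The arm moves only by the tool step_arm, never from a script. Its argument "series" is text: rows parted by semicolons, each of 7 numbers parted by spaces: the gripper's target within -1 to 1 (shut at 1, half-way at 0, fully open at -1), then the shift along the tool's x, y, z each as a share of 80 mm, from -1 to 1, then the turn, a rotation vector about the tool's x, y, z each as a share of 2 pi rad, from -1 to 1. In form: jaw x y z ax ay az; .... A call has 1 to 20 rows; each row is the pose to reach, as a shift and turn from the pose commanded when the call began, along the tool's axes at that moment, turning the shorter way round; what a row does not reach only later rows make up. A row lasts 1/10 s, in which the tool goes at most 50 mm and 8.59 degrees, less where a joint would pass 70% of its speed; a pose out of reach is approached as far as the arm can. A call with a number of a shift or a turn outside -1 to 1 is refused whole. A call with a gripper value outside its range is refused whole. The fingers move at their own pace and stop on an object; the grip force is fixed at half the most. Time passes only in rows, so rows that repeat a pose let the fingers close. It gives the time, the measured TCP pose, the force, the opening and the grip force at its end, in the units of the state.
- readout.get_obs(): the state, without advancing time (a new reading comes with each control period).
- vision.capture(name): name is "scene" or "top" or "wrist"; returns a dict with "frame" (420x560x3 uint8, red, green, blue), "depth" (420x560 float32, mm along the optical axis (not along the pixel's ray), 0 where there is no reading), "fovy" (degrees; the focal length in pixels is half the picture's height over the tangent of half this angle, whatever the lens; pixels are square), "cx", "cy" (the principal point, pixels), "rvec" (rotation vector, rad) and "tvec" (3), from world to camera coordinates, as OpenCV has them; the wrist camera has in their place "mount" (4x4, takes a point from camera to tool coordinates, whose origin is the TCP and whose axes are the flange's). Camera axes: x right, y down, z forward; pixel columns grow to the right and rows downward; lengths in mm; the calibration is good to about 2 mm. The wrist camera is an equidistant fisheye: a pixel r from the principal point sees the ray r / f radians off the axis. A picture is of the moment at which its call begins: read the wrist's pose just before it.
- order.close_job(): hands the job in; it is judged then, once.
Trained networks look in a picture, given as the dict that the camera call returned (one of the last four; its "shot" number tells which), for a name from the list of things; names that differ only in an ending like _2 or _b are one class to them, and where a whole thing is asked for, a point or a joint stands for the part that bears it (a point fixed in the world has none). Each returns a list of dicts, best first, with "p" (0 to 1); they miss things now and then, are a little off and sometimes report something else, mostly with a low value. They report only what shows in the picture. A call takes as long as a camera call. They do not tell look-alikes from the thing itself.
- models.look_for(picture, thing): "position" ([column, row] in pixels, amid what is visible of it).
- models.pinpoint(picture, thing): "position" ([column, row] in pixels: a listed point, or the origin of a listed thing).
The state is a dict: "time": time; "joint_positions": joint angles; "dq": joint speeds; "tau": joint torques, N m; "tool_pos": TCP position; "tcp_rot": TCP orientation; "contact_force": force on the tool from outside, world axes, zero at the start; "moment": the same for the moment, N m; "grip_width": finger opening in mm; "finger_force": force on a finger pad.
Only numpy, scipy, OpenCV 4.12 (cv2) and the standard library are available. Lean on these libraries where they do the work, as an engineer would, in place of code of your own. Each camera call takes 0.05 s, during which the arm holds its last target. There are 200 camera calls.

## Working session

There is one attempt and no reset: what is moved stays moved. The work goes in short steps, Python scripts to look and compute and a tool call to move; the robot and the scene stay as the last step left them, time stands still between calls to the robot, and variables do not carry over. Pictures are saved under pics/ and viewed, at most 10 in all, crops included, and the job is handed in when it is done.

Besides the shell and the picture viewer there is one more tool, called after "Call:" by a JSON object that holds its "method" and its "body". step_arm: Moves the arm, as the interface text tells. Shift numbers are shares of 80 mm and turn numbers shares of 2 pi rad, none past 1 either way. Its arguments: {"type":"object","properties":{"series":{"type":"string"}},"required":["series"]}

```bash
mkdir -p pics
cat > h.py <<'E'
import numpy as np, cv2
from plant import readout, vision, order, models
def ray(c,px):
    f=210/np.tan(np.radians(c["fovy"])/2)
    R=cv2.Rodrigues(np.array(c["rvec"],float))[0]; t=np.array(c["tvec"],float).ravel()
    d=np.array([(px[0]-c["cx"])/f,(px[1]-c["cy"])/f,1.]); return R.T@d, -R.T@t
def onz(c,px,z):
    d,o=ray(c,px); return o+d*(z-o[2])/d[2]
def cloud(c):
    f=210/np.tan(np.radians(c["fovy"])/2)
    R=cv2.Rodrigues(np.array(c["rvec"],float))[0]; t=np.array(c["tvec"],float).ravel()
    v,u=np.mgrid[:420,:560]; D=c["depth"].astype(float)
    P=np.stack([(u-c["cx"])/f*D,(v-c["cy"])/f*D,D],-1)
    return (P-t)@R
def save(c,n): cv2.imwrite(f"pics/{n}.png",c["frame"][:,:,::-1])
E
python3 - <<'E'
from h import *
for n in("top","scene"):
    c=vision.capture(n); save(c,n+"1"); P=cloud(c)
    print(n,onz(c,(280,210),0))
    for t in["module","station","rail_left","rail_right","end_stop","start_top","gauge_pin","thumb_screw"]:
        for r in models.pinpoint(c,t)[:3]:
            p=r["position"];u,v=int(p[0]),int(p[1])
            print(t,np.round(p),round(r["p"],2),np.round(P[min(v,419),min(u,559)]),np.round(onz(c,p,10)))
print(readout.get_obs())
E
```

```text
top [555.1119425   11.67270753   0.        ]
module [343. 227.] 0.65 [ 511. -175.   60.] [ 509. -184.   10.]
station [298. 221.] 0.91 [525. -45.  10.] [523. -46.  10.]
rail_left [280. 237.] 0.62 [475.   9.  33.] [472.   9.  10.]
rail_right [279. 196.] 0.67 [598.  16.  10.] [597.  15.  10.]
end_stop [244. 219.] 0.62 [526. 120.  39.] [524. 122.  10.]
start_top [269. 132.] 0.61 [791.  52.  60.] [798.  53.  10.]
start_top [210. 216.] 0.56 [529. 224.  56.] [529. 229.  10.]
start_top [169. 254.] 0.51 [415. 339.  59.] [409. 351.  10.]
gauge_pin [264. 247.] 0.57 [442.  58.  12.] [440.  56.  10.]
thumb_screw [262. 186.] 0.4 [627.  69.  21.] [628.  69.  10.]
scene [552.7294119   32.62105656   0.        ]
module [195. 248.] 0.94 [ 525. -198.   52.] [ 503. -188.   10.]
station [254. 222.] 0.64 [538. -43.   7.] [540. -43.  10.]
rail_left [253. 195.] 0.88 [476.  11.  11.] [477.  11.  10.]
rail_right [285. 216.] 0.93 [591.  12.  35.] [580.  24.  10.]
end_stop [294. 181.] 0.87 [515. 118.   9.] [517. 117.  10.]
start_top [361. 251.] 0.62 [777.  56.  57.] [767.  83.  10.]
start_top [325. 146.] 0.53 [5
[... 296 characters left out ...]
.9, 'joint_positions': array([-1.32398793e+00,  3.42019026e-01,  1.52407788e+00,  4.03977582e-05,
        1.27536978e+00, -1.45961529e-01]), 'dq': array([ 7.74164658e-04, -5.15894537e-04,  1.87746908e-04, -8.72127681e-05,
        1.28193404e-04, -2.78104813e-04]), 'tau': array([ 3.18642551e-04, -4.31117499e+01, -2.44482297e+01,  7.17577245e-02,
        4.82090923e-02,  1.70623382e-07]), 'tool_pos': array([ 201.00591166, -485.04468656,  197.33836087]), 'tcp_rot': array([ 3.14146241e+00, -1.99171732e-05,  3.92758163e-01]), 'contact_force': array([-0.0858488 ,  0.35558778, -0.18258774]), 'moment': array([0.04863343, 0.04828169, 0.02316101]), 'finger_force': 0.0, 'grip_width': 91.96565597246119}
```

View pics/top1.png

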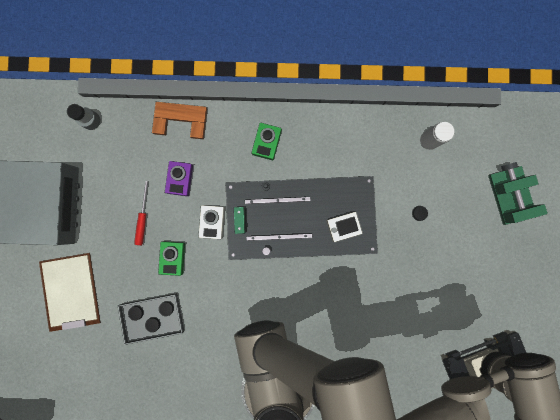

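View pics/scene1.png

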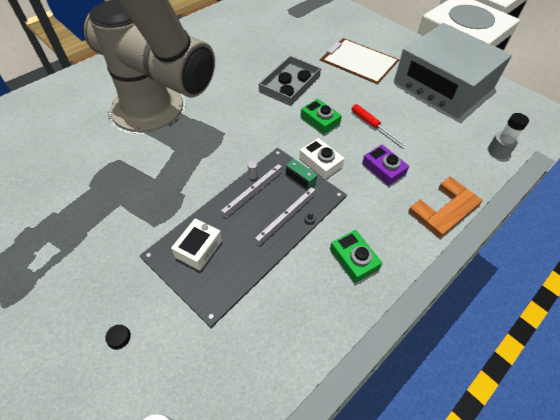

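The top view shows the station around (301,218), with the lane running toward image left (world +y). The module is at (345,227), askew and on the robot's side of the centre line. The white console is at (210,222) with its button at about (210,216). The gauge pin is at (266,251), the screw at (266,186). The scene view agrees.

```bash
cat >> h.py <<'E'
def measure(c,verbose=True):
    """station pose (from rails+plate) and module pose in world (mm), from the top picture"""
    g=c["frame"].astype(int); mx=g.max(2); mn=g.min(2)
    box=np.zeros(mx.shape,bool); box[170:268,218:385]=1
    def rect(m,z):
        cs,_=cv2.findContours(m.astype(np.uint8),cv2.RETR_EXTERNAL,cv2.CHAIN_APPROX_NONE)
        k=max(cs,key=cv2.contourArea).reshape(-1,2)
        w=np.array([onz(c,p,z)[:2] for p in k],np.float32)
        return cv2.minAreaRect(w)
    dark=cv2.morphologyEx((box&(mx<110)).astype(np.uint8),cv2.MORPH_CLOSE,np.ones((9,9)))
    return rect(dark,10), rect(box&(mn>185)&(np.arange(560)[None]>320),55)
E
python3 - <<'E'
from h import *
c=vision.capture("top"); a,b=measure(c); print("plate",a);print("module",b)
P=cloud(c)
v,u=np.mgrid[:420,:560]
m=(P[...,2]>45)&(P[...,2]<62)&(u>320)&(u<372)&(v>205)&(v<250); print("mod depth",cv2.minAreaRect(P[m][:,:2].astype(np.float32)),np.median(P[m][:,2]))
for lo,hi in((190,208),(229,242)):
    m=(c["frame"].min(2)>120)&(u>240)&(u<315)&(v>lo)&(v<hi)
    w=np.array([onz(c,p,35)[:2] for p in np.argwhere(m)[:,::-1]],np.float32); print("rail",len(w),cv2.minAreaRect(w),w.mean(0),cv2.fitLine(w,cv2.DIST_L2,0,.01,.01).ravel()[:2])
cv2.imwrite("pics/top_crop.png",cv2.resize(c["frame"][170:268,195:385,::-1],None,fx=4,fy=4,interpolation=cv2.INTER_CUBIC))
r=[p for p in models.pinpoint(c,"start_top") if abs(p["position"][0]-210)<12]
print([(q["position"],onz(c,q["position"],P[int(q["position"][1]),int(q["position"][0]),2])) for q in r])
E
```

```text
plate ((532.5473022460938, -40.41828918457031), (241.5491485595703, 487.0538635253906), 4.188259124755859)
module ((509.6619873046875, -182.576904296875), (67.13858795166016, 87.35894775390625), 18.390499114990234)
mod depth ((509.6476745605469, -182.5545196533203), (70.0709228515625, 91.009521484375), 18.104833602905273) 56.25983068244172
rail 226 ((584.528076171875, 20.273765563964844), (11.39681339263916, 198.50291442871094), 4.211363315582275) [584.5074    20.162464] [ 0.07320473 -0.99731696]
rail 240 ((472.5109558105469, 13.737960815429688), (11.663585662841797, 197.9189910888672), 4.160720348358154) [472.61032   13.002517] [ 0.07241969 -0.99737424]
[([210.0, 216.9], array([526.12903631, 220.30362683,  61.13679523]))]
```

View pics/top_crop.png

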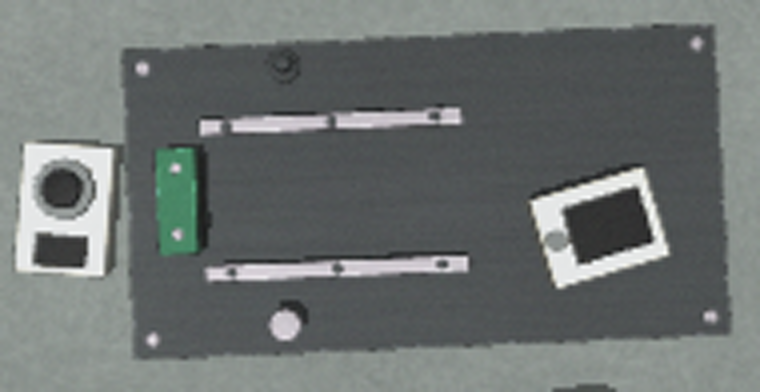

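Call:
{"method": "step_arm", "body": {"series": "0.13 0.5 -0.5 0 0 0 0.025;0.13 1 -1 0 0 0 0.0509;0.13 1 -1 0 0 0 0.0509;0.13 1 -1 0 0 0 0.0509"}}

```text
time: 1.4
tool_pos: [245.0, -378.8, 197.7]
tcp_rot: [3.141, -0.0, 0.075]
contact_force: [-0.1, 0.0, 0.6]
grip_width: 64.6
finger_force: 0.0
```

Call:
{"method": "step_arm", "body": {"series": "0.13 0.44 -0.37 0 0 0 0;0.13 0.87 -0.74 0 0 0 0;0.13 0.87 -0.74 0 0 0 0"}}

```text
time: 1.7
tool_pos: [311.8, -314.4, 197.5]
tcp_rot: [-3.141, -0.001, 0.078]
contact_force: [-0.4, -1.3, 0.6]
grip_width: 41.9
finger_force: 0.0
```

Call:
{"method": "step_arm", "body": {"series": "0.13 0.44 -0.37 0 0 0 0;0.13 0.87 -0.74 0 0 0 0;0.13 0.87 -0.74 0 0 0 0"}}

```text
time: 2.0
tool_pos: [377.0, -250.6, 197.4]
tcp_rot: [-3.141, -0.001, 0.078]
contact_force: [-0.3, -0.5, -0.9]
grip_width: 40.0
finger_force: 0.0
```

Call:
{"method": "step_arm", "body": {"series": "0.13 0.44 -0.37 0.4 0 0 0;0.13 0.87 -0.74 0.8 0 0 0;0.13 0.87 -0.74 0.8 0 0 0;0.13 0.87 -0.74 0.8 0 0 0"}}

```text
time: 2.4
tool_pos: [439.4, -188.4, 132.1]
tcp_rot: [-3.141, 0.002, 0.075]
contact_force: [0.2, -0.1, 0.6]
grip_width: 40.0
finger_force: 0.0
```

Call:
{"method": "step_arm", "body": {"series": "0.13 0 0 0.5 0 0 0;0.13 0 0 1 0 0 0;0.13 0 0 1 0 0 0"}}

```text
time: 2.7
tool_pos: [436.4, -188.6, 50.5]
tcp_rot: [-3.138, 0.006, 0.072]
contact_force: [0.1, 0.2, 0.7]
grip_width: 39.5
finger_force: 0.0
```

Call:
{"method": "step_arm", "body": {"series": "0.13 0 0 0.2 0 0 0;0.13 0 0 0.4 0 0 0;0.13 0 0 0.4 0 0 0;0.13 0 0 0.4 0 0 0"}}

```text
time: 3.1
tool_pos: [440.3, -189.7, 23.2]
tcp_rot: [3.14, -0.002, 0.072]
contact_force: [-0.0, -0.0, 1.3]
grip_width: 39.8
finger_force: 0.0
```

```bash
cat >> h.py <<'E'
E1=np.array([-.0730,.9973]);E2=np.array([-.9973,-.0730]);O=np.array([532.9,-42.8])
def st(p): d=np.asarray(p)[:2]-O; return np.round([d@E1,d@E2],1)
def mod(c):
    P=cloud(c); m=(P[...,2]>47)&(P[...,2]<64)&(c["frame"].min(2)>150)
    n,l,s,ce=cv2.connectedComponentsWithStats(m.astype(np.uint8))
    return [(st(r[0]),np.round(r[1]),round(r[2]-4.19,1)) for i in range(1,n) if s[i,4]>40 for r in [cv2.minAreaRect(P[l==i][:,:2].astype(np.float32))] if abs(st(r[0])[1])<90 and -240<st(r[0])[0]<200]
E
python3 - <<'E'
from h import *
c=vision.capture("scene"); save(c,"scene2"); print(st(readout.get_obs()["tool_pos"]),readout.get_obs()["tool_pos"])
print(mod(c),mod(vision.capture("top")))
E
```

```text
[-139.6  102.9] [ 440.46826648 -189.56603213   23.22410005]
[(array([-138. ,   32.8]), array([69., 89.]), 13.2)] [(array([-111.3,   19.7]), array([28., 43.]), 15.8)]
```

View pics/scene2.png

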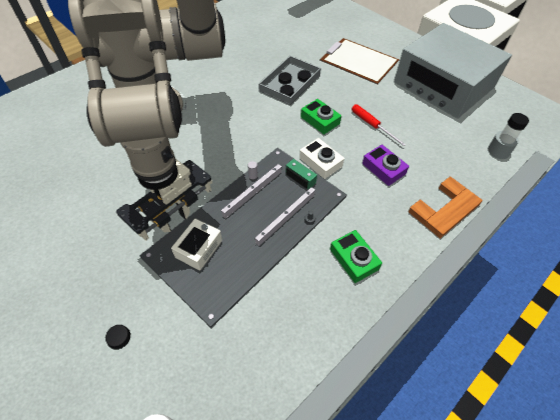

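The fingers stand beside the module at (195,243) with a gap. I'm pushing it sideways to square and centre it.

Call:
{"method": "step_arm", "body": {"series": "0.13 0.1 0 0 0 0 0;0.13 0.15 0 0 0 0 0;0.13 0.2 0 0 0 0 0;0.13 0.24 0 0 0 0 0;0.13 0.28 0 0 0 0 0;0.13 0.32 0 0 0 0 0;0.13 0.36 0 0 0 0 0;0.13 0.4 0 0 0 0 0;0.13 0.44 0 0 0 0 0;0.13 0.48 0 0 0 0 0;0.13 0.52 0 0 0 0 0;0.13 0.56 0 0 0 0 0;0.13 0.6 0 0 0 0 0;0.13 0.63 0 0 0 0 0;0.13 0.66 0 0 0 0 0;0.13 0.68 0 0 0 0 0;0.13 0.68 0 0 0 0 0"}}

```text
time: 4.9
tool_pos: [494.2, -184.3, 21.3]
tcp_rot: [3.141, -0.001, 0.073]
contact_force: [-0.3, -0.7, -0.8]
grip_width: 40.0
finger_force: 0.3
```

Run:
```python
from h import *
o=readout.get_obs();c=vision.capture("scene"); print(st(o["tool_pos"]),o["tcp_rot"]); print(mod(c))
```

```text
[-138.3   48.9] [ 3.14126723e+00 -6.30139645e-04  7.28818088e-02]
[(array([-146.7,    0.6]), array([68., 89.]), -0.6)]
```

Call:
{"method": "step_arm", "body": {"series": "0.13 -0.15 0 0 0 0 0;0.13 -0.25 0 0 0 0 0;0.13 -0.25 0 -0.5 0 0 0;0.35 -0.25 0 -1 0 0 0;0.35 -0.25 0 -1 0 0 0"}}

```text
time: 5.45
tool_pos: [477.1, -187.5, 106.5]
tcp_rot: [3.136, -0.009, 0.073]
contact_force: [0.5, -0.6, -0.4]
grip_width: 31.1
finger_force: 0.0
```

Call:
{"method": "step_arm", "body": {"series": "0.35 0.1 0.3 0 0 0 -0.023;0.35 0.3 0.6 0 0 0 -0.046;0.35 0.5 1 0 0 0 -0.069;0.35 0.7 1 0 0 0 -0.092;0.35 0.86 1 0 0 0 -0.115;0.35 0.86 1 0 0 0 -0.138;0.35 0.86 1 0 0 0 -0.161;0.35 0.86 1 0 0 0 -0.184;0.35 0.86 1 0 0 0 -0.207;0.35 0.86 1 0 0 0 -0.23;0.35 0.86 1 0 0 0 -0.25;0.35 0.86 1 0 0 0 -0.25;0.35 0.86 1 0 0 0 -0.25"}}

```text
time: 6.75
tool_pos: [548.2, -260.4, 100.9]
tcp_rot: [-3.141, -0.0, 1.64]
contact_force: [-0.6, -0.2, -0.3]
grip_width: 30.2
finger_force: 0.0
```

Run:
```python
from h import *
o=readout.get_obs();print(st(o["tool_pos"]),o["tool_pos"],o["tcp_rot"],o["joint_positions"]);print(mod(vision.capture("scene")),mod(vision.capture("top")))
```

```text
[-218.1    0.6] [ 548.19103183 -260.3763983   100.91566415] [-3.14142186e+00 -1.70611367e-04  1.64024633e+00] [-5.69670915e-01  5.75757578e-01  1.42069261e+00  3.84909320e-05
  1.14538132e+00 -6.39136826e-01]
[(array([-147.1,    1.1]), array([68., 90.]), 0.3)] [(array([-134.9,    0.9]), array([67., 65.]), 0.5)]
```

Call:
{"method": "step_arm", "body": {"series": "0.35 0 0 0.5 0 0 0;0.35 0 0 0.9 0 0 0;0.35 0 0 1 0 0 0;0.35 0 0 1 0 0 0;0.35 0 0 1 0 0 0"}}

```text
time: 7.35
tool_pos: [549.3, -261.0, 22.8]
tcp_rot: [3.14, 0.001, 1.643]
contact_force: [0.2, 0.1, 0.6]
grip_width: 29.9
finger_force: 0.0
```

Call:
{"method": "step_arm", "body": {"series": "0.35 0.06 0 0 0 0 0;0.35 0.12 0 0 0 0 0;0.35 0.16 0 0 0 0 0;0.35 0.2 0 0 0 0 0;0.35 0.25 0 0 0 0 0;0.35 0.3 0 0 0 0 0;0.35 0.36 0 0 0 0 0;0.35 0.42 0 0 0 0 0;0.35 0.48 0 0 0 0 0;0.35 0.54 0 0 0 0 0;0.35 0.6 0 0 0 0 0;0.35 0.66 0 0 0 0 0;0.35 0.72 0 0 0 0 0;0.35 0.78 0 0 0 0 0;0.35 0.83 0 0 0 0 0;0.35 0.87 0 0 0 0 0;0.35 0.88 0 0 0 0 0;0.35 0.88 0 0 0 0 0"}}

```text
time: 9.15
tool_pos: [543.0, -189.7, 21.1]
tcp_rot: [-3.141, -0.001, 1.644]
contact_force: [0.8, -1.3, 1.4]
grip_width: 29.8
finger_force: 0.8
```

Run:
```python
from h import *
o=readout.get_obs();c=vision.capture("scene");print(st(o["tool_pos"]),o["tool_pos"],o["tcp_rot"]);print(mod(c),mod(vision.capture("top")))
```

```text
[-147.3    0.6] [ 543.00895448 -189.74860712   21.12168191] [-3.14116236e+00 -5.89479764e-04  1.64385020e+00]
[(array([-61. ,   1.2]), array([68., 32.]), 5.8)] [(array([-73.6,   1. ]), array([69., 51.]), -2.6)]
```

Call:
{"method": "step_arm", "body": {"series": "0.35 0.04 0 0 0 0 0;0.35 0.1 0 0 0 0 0;0.35 0.16 0 0 0 0 0;0.35 0.22 0 0 0 0 0;0.35 0.28 0 0 0 0 0;0.35 0.34 0 0 0 0 0;0.35 0.4 0 0 0 0 0;0.35 0.46 0 0 0 0 0;0.35 0.52 0 0 0 0 0;0.35 0.58 0 0 0 0 0;0.35 0.64 0 0 0 0 0;0.35 0.7 0 0 0 0 0;0.35 0.76 0 0 0 0 0;0.35 0.82 0 0 0 0 0;0.35 0.88 0 0 0 0 0;0.35 0.94 0 0 0 0 0;0.35 0.98 0 0 0 0 0;0.35 1 0 0 0 0 0;0.35 1 0 0 0 0 0"}}

```text
time: 11.15
tool_pos: [537.3, -110.1, 21.4]
tcp_rot: [-3.142, -0.0, 1.644]
contact_force: [-0.3, -0.0, 0.0]
grip_width: 29.9
finger_force: 0.0
```

Run:
```python
from h import *
o=readout.get_obs();c=vision.capture("top");print(st(o["tool_pos"]),o["tool_pos"],o["tcp_rot"]);print(mod(c))
cv2.imwrite("pics/top3.png",cv2.resize(c["frame"][170:268,195:385,::-1],None,fx=4,fy=4,interpolation=cv2.INTER_CUBIC))
```

```text
[-67.4   0.5] [ 537.33221191 -110.05766338   21.36409847] [-3.14156281e+00 -2.39762294e-04  1.64392364e+00]
[(array([ 10.8, -16.4]), array([30., 42.]), -2.0), (array([14.1, 19.6]), array([30., 33.]), -2.5)]
```

View pics/top3.png

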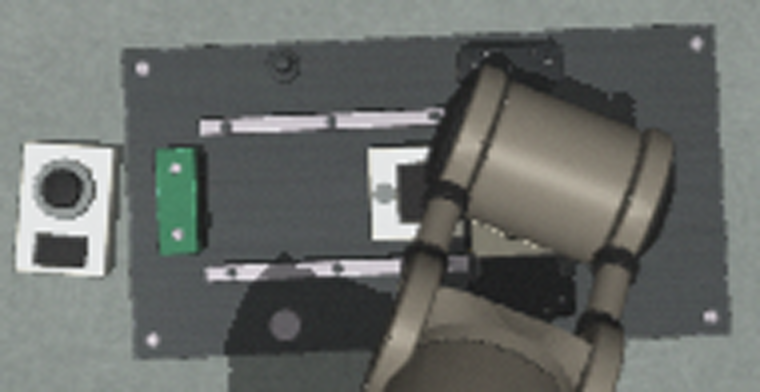

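The module is in the lane, centred (front edge at crop column 368, rows 148–240, with the rails at 122 and 268) and square. I'll keep pushing.

Call:
{"method": "step_arm", "body": {"series": "0.35 0.04 0 0 0 0 0;0.35 0.1 0 0 0 0 0;0.35 0.16 0 0 0 0 0;0.35 0.22 0 0 0 0 0;0.35 0.28 0 0 0 0 0;0.35 0.34 0 0 0 0 0;0.35 0.4 0 0 0 0 0;0.35 0.46 0 0 0 0 0;0.35 0.52 0 0 0 0 0;0.35 0.58 0 0 0 0 0;0.35 0.64 0 0 0 0 0;0.35 0.7 0 0 0 0 0;0.35 0.76 0 0 0 0 0;0.35 0.82 0 0 0 0 0;0.35 0.88 0 0 0 0 0;0.35 0.94 0 0 0 0 0;0.35 0.98 0 0 0 0 0;0.35 1 0 0 0 0 0;0.35 1 0 0 0 0 0"}}

```text
time: 13.1
tool_pos: [531.4, -30.2, 21.3]
tcp_rot: [-3.141, -0.0, 1.644]
contact_force: [0.5, -1.4, 1.5]
grip_width: 29.5
finger_force: 0.2
```

Call:
{"method": "step_arm", "body": {"series": "0.35 0.04 0 0 0 0 0;0.35 0.1 0 0 0 0 0;0.35 0.16 0 0 0 0 0;0.35 0.22 0 0 0 0 0;0.35 0.28 0 0 0 0 0;0.35 0.33 0 0 0 0 0;0.35 0.37 0 0 0 0 0;0.35 0.41 0 0 0 0 0;0.35 0.44 0 0 0 0 0;0.35 0.47 0 0 0 0 0;0.35 0.49 0 0 0 0 0;0.35 0.5 0 0 0 0 0;0.35 0.5 0 0 0 0 0"}}

```text
time: 14.4
tool_pos: [528.5, 9.5, 21.3]
tcp_rot: [-3.141, -0.0, 1.644]
contact_force: [-0.0, -1.7, -0.5]
grip_width: 29.5
finger_force: 0.4
```

Run:
```python
from h import *
o=readout.get_obs();c=vision.capture("top");print(st(o["tool_pos"]),o["tool_pos"],o["contact_force"]);print(mod(c))
cv2.imwrite("pics/top4.png",cv2.resize(c["frame"][170:268,195:385,::-1],None,fx=4,fy=4,interpolation=cv2.INTER_CUBIC))
```

```text
[52.4  0.5] [528.53396003   9.46018891  21.27139904] [-0.03517696 -1.6541766  -0.52946283]
[(array([147.8,   1.7]), array([66.,  9.]), -1.5)]
```

View pics/top4.png

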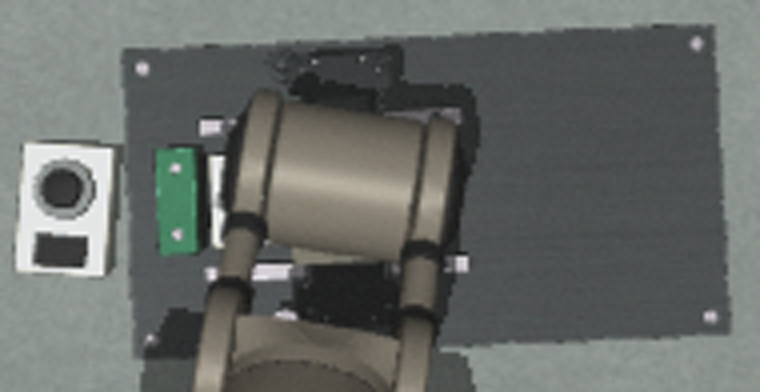

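The white front edge (crop column 212) is a few mm short of the stop (column 203). I'll close the rest gently, watching the force.

Call:
{"method": "step_arm", "body": {"series": "0.35 0.01 0 0 0 0 0;0.35 0.02 0 0 0 0 0;0.35 0.03 0 0 0 0 0;0.35 0.04 0 0 0 0 0;0.35 0.05 0 0 0 0 0;0.35 0.05 0 0 0 0 0"}}

```text
time: 15.05
tool_pos: [528.3, 13.4, 21.3]
tcp_rot: [3.142, -0.0, 1.644]
contact_force: [-0.2, -1.1, -0.3]
grip_width: 29.6
finger_force: 0.7
```

Call:
{"method": "step_arm", "body": {"series": "0.35 0.01 0 0 0 0 0;0.35 0.02 0 0 0 0 0;0.35 0.02 0 0 0 0 0"}}

```text
time: 15.35
tool_pos: [528.2, 15.0, 21.3]
tcp_rot: [-3.142, -0.0, 1.644]
contact_force: [-0.1, -1.2, -0.8]
grip_width: 30.0
finger_force: 0.7
```

Call:
{"method": "step_arm", "body": {"series": "0.35 0.01 0 0 0 0 0;0.35 0.02 0 0 0 0 0;0.35 0.02 0 0 0 0 0"}}

```text
time: 15.65
tool_pos: [528.1, 16.6, 21.3]
tcp_rot: [-3.142, -0.0, 1.644]
contact_force: [0.0, -1.7, -0.2]
grip_width: 29.5
finger_force: 0.6
```

Call:
{"method": "step_arm", "body": {"series": "0.35 0.01 0 0 0 0 0;0.35 0.02 0 0 0 0 0;0.35 0.02 0 0 0 0 0"}}

```text
time: 15.95
tool_pos: [528.1, 16.8, 21.4]
tcp_rot: [3.142, 0.002, 1.644]
contact_force: [-1.2, -8.6, -0.6]
grip_width: 29.8
finger_force: 3.9
```

The force jump (8.6 N) shows the module is against the stop. I'll back off, rise and look.

Call:
{"method": "step_arm", "body": {"series": "0.35 -0.1 0 0 0 0 0;0.35 -0.4 0 0 0 0 0;0.35 -0.4 0 -0.5 0 0 0;1 -0.4 0 -1 0 0 0;1 -0.4 0 -1 0 0 0"}}

```text
time: 16.45
tool_pos: [533.7, -14.4, 106.4]
tcp_rot: [3.132, 0.002, 1.643]
contact_force: [1.2, -0.5, -0.1]
grip_width: 18.2
finger_force: 0.0
```

Call:
{"method": "step_arm", "body": {"series": "1 0.5 0 -0.2 0 0 0;1 1 0 -0.4 0 0 0;1 1 0 -0.4 0 0 0"}}

```text
time: 16.75
tool_pos: [524.8, 69.8, 134.8]
tcp_rot: [3.139, -0.002, 1.648]
contact_force: [0.0, -0.9, 0.2]
grip_width: 0.6
finger_force: 0.0
```

Call:
{"method": "step_arm", "body": {"series": "1 0.5 0 0 0 0 0;1 1 0 0 0 0 0;1 1 0 0 0 0 0;1 1 0 0 0 0 0"}}

```text
time: 17.15
tool_pos: [518.2, 145.8, 132.5]
tcp_rot: [-3.14, 0.0, 1.646]
contact_force: [0.8, -0.0, -1.4]
grip_width: 0.4
finger_force: 0.0
```

Run:
```python
from h import *
o=readout.get_obs();print(o["tool_pos"],o["tcp_rot"],o["grip_width"])
for n in("top","scene"):
    c=vision.capture(n);save(c,n+"5");P=cloud(c);print(n,mod(c))
    for q in models.pinpoint(c,"start_top"):
        p=q["position"];print(np.round(p,1),round(q["p"],2),onz(c,p,57).round(1),P[int(p[1]),int(p[0])].round(1))
v=cv2.imread("pics/scene5.png");cv2.imwrite("pics/s5c.png",cv2.resize(v[110:310,140:420],None,fx=2.8,fy=2.8))
```

```text
[518.18771095 145.84694508 132.48855304] [-3.14038350e+00  3.47785687e-04  1.64585427e+00] 0.4205093253098341
top [(array([73.6,  1.4]), array([67., 11.]), 6.9), (array([119.5,  30. ]), array([12., 39.]), -2.5)]
[175.2 175.5] 0.65 [648.  330.7  57. ] [649.5 331.5  56.7]
[267.2 134.2] 0.62 [781.1  56.8  57. ] [781.9  57.5  56. ]
scene [(array([113. ,   1.5]), array([70., 89.]), 0.3)]
[360.1 251.4] 0.58 [777.2  55.6  57. ] [776.5  56.1  57.2]
[394.  160.3] 0.46 [666.7 322.6  57. ] [665.1 325.8  54.4]
[328.5 147.3] 0.4 [522.8 233.8  57. ] [506.8 253.4  32.3]
```

View pics/s5c.png

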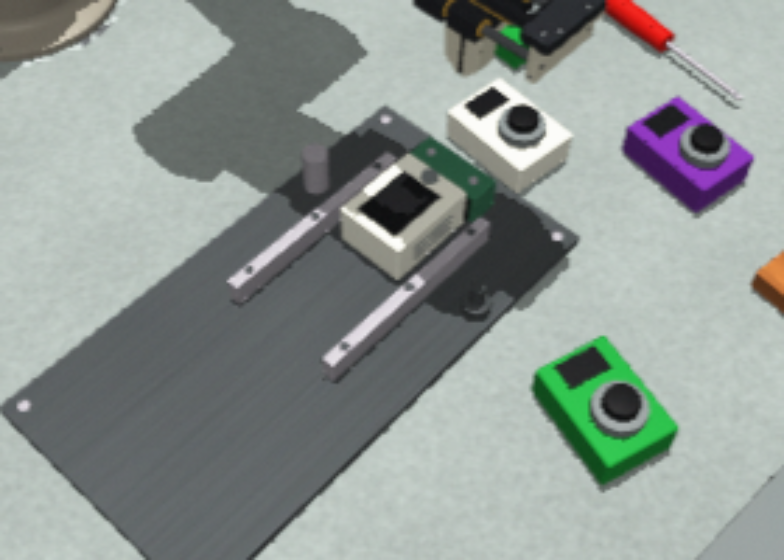

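The scene crop shows the module square against the green stop, clear of both rails. The white console's button is at scene pixel (326,152), and the gauge pin and screw are undisturbed. Next I'll refine the button position.

Run:
```python
from h import *
c=vision.capture("scene");P=cloud(c);m=np.zeros((420,560),np.uint8);m[143:161,316:337]=1
m&=(c["frame"].max(2)<60).astype(np.uint8)
n,l,s,ce=cv2.connectedComponentsWithStats(m);i=1+s[1:,4].argmax();q=P[l==i]
print(s[i],ce[i],np.median(q,0).round(1),np.percentile(q[:,2],[10,50,90]).round(1),[onz(c,ce[i],z).round(1) for z in(53,57,60)])
t=vision.capture("top");print([onz(t,(211,216.75),z).round(1) for z in(53,57,60)])
```

```text
[321 148  11  10  84] [326.35714286 152.23809524] [530.  218.6  55.5] [51.1 55.5 57.3] [array([528.6, 219.9,  53. ]), array([530.8, 216.8,  57. ]), array([532.5, 214.5,  60. ])]
[array([526.8, 218.6,  53. ]), array([526.7, 217.9,  57. ]), array([526.7, 217.5,  60. ])]
```

Call:
{"method": "step_arm", "body": {"series": "1 0.45 0.1 0 0 0 0;1 0.9 0.19 0 0 0 0;1 0.9 0.19 0.4 0 0 0;1 0.9 0.19 0.78 0 0 0;1 0.9 0.19 0.78 0 0 0;1 0.9 0.19 0.78 0 0 0"}}

```text
time: 18.05
tool_pos: [528.8, 218.1, 71.2]
tcp_rot: [-3.141, 0.0, 1.643]
contact_force: [1.0, -0.7, 0.5]
grip_width: 0.3
finger_force: 0.0
```

Call:
{"method": "step_arm", "body": {"series": "1 0 0 0.03 0 0 0;1 0 0 0.06 0 0 0;1 0 0 0.09 0 0 0;1 0 0 0.12 0 0 0;1 0 0 0.12 0 0 0"}}

```text
time: 18.55
tool_pos: [528.4, 218.5, 61.1]
tcp_rot: [-3.141, 0.0, 1.644]
contact_force: [-0.4, 0.2, -0.1]
grip_width: 0.4
finger_force: 0.0
```

Call:
{"method": "step_arm", "body": {"series": "1 0 0 0.02 0 0 0;1 0 0 0.04 0 0 0;1 0 0 0.06 0 0 0;1 0 0 0.06 0 0 0"}}

```text
time: 18.95
tool_pos: [528.4, 218.6, 56.2]
tcp_rot: [-3.141, 0.0, 1.644]
contact_force: [0.1, -0.8, 0.2]
grip_width: 0.4
finger_force: 0.0
```

Call:
{"method": "step_arm", "body": {"series": "1 0 0 0.01 0 0 0;1 0 0 0.02 0 0 0;1 0 0 0.03 0 0 0;1 0 0 0.03 0 0 0"}}

```text
time: 19.35
tool_pos: [528.5, 218.6, 54.0]
tcp_rot: [-3.141, 0.0, 1.644]
contact_force: [-0.4, 1.0, 0.3]
grip_width: 0.3
finger_force: 0.0
```

Call:
{"method": "step_arm", "body": {"series": "1 0 0 0.01 0 0 0;1 0 0 0.02 0 0 0;1 0 0 0.03 0 0 0;1 0 0 0.04 0 0 0;1 0 0 0.04 0 0 0"}}

```text
time: 19.85
tool_pos: [528.4, 218.6, 50.7]
tcp_rot: [-3.141, 0.0, 1.644]
contact_force: [-0.1, -0.1, 0.0]
grip_width: 0.8
finger_force: 0.0
```

Call:
{"method": "step_arm", "body": {"series": "1 0 0 0.01 0 0 0;1 0 0 0.02 0 0 0;1 0 0 0.03 0 0 0;1 0 0 0.03 0 0 0"}}

```text
time: 20.25
tool_pos: [528.4, 218.6, 48.3]
tcp_rot: [-3.141, 0.0, 1.644]
contact_force: [0.3, 0.3, -0.4]
grip_width: 0.3
finger_force: 0.0
```

No contact yet at z 48, lower than the measured height, so I'll look.

Run:
```python
from h import *
c=vision.capture("scene");cv2.imwrite("pics/s6.png",cv2.resize(c["frame"][90:210,250:410,::-1],None,fx=5,fy=5,interpolation=cv2.INTER_CUBIC))
P=cloud(c)
f=210/np.tan(np.radians(c["fovy"])/2);R=cv2.Rodrigues(np.array(c["rvec"],float))[0];q=R@readout.get_obs()["tool_pos"]+np.ravel(c["tvec"]);p=q[:2]/q[2]*f+[c["cx"],c["cy"]];print("tcp px",p,(p-[250,90])*5)
```

```text
tcp px [325.80474982 153.70464088] [379.02374909 318.52320441]
```

View pics/s6.png

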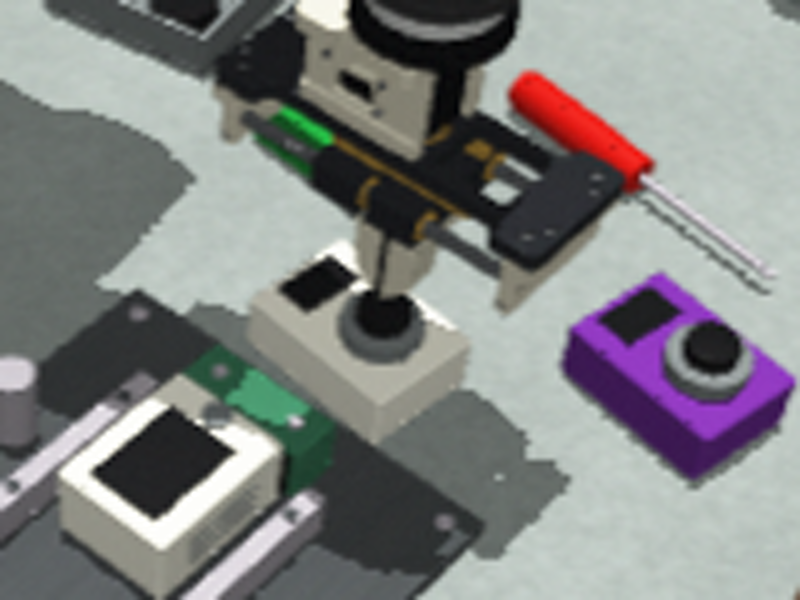

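The tip is right over the white console's button (crop 383,310) and seems about to touch it. I'll keep going down gently, watching the force.

Call:
{"method": "step_arm", "body": {"series": "1 0 0 0.01 0 0 0;1 0 0 0.02 0 0 0;1 0 0 0.02 0 0 0"}}

```text
time: 20.6
tool_pos: [528.4, 218.6, 46.7]
tcp_rot: [-3.141, 0.0, 1.644]
contact_force: [0.2, -0.4, 0.5]
grip_width: 0.4
finger_force: 0.0
```

Call:
{"method": "step_arm", "body": {"series": "1 0 0 0.01 0 0 0;1 0 0 0.02 0 0 0;1 0 0 0.02 0 0 0"}}

```text
time: 20.9
tool_pos: [528.5, 218.6, 45.2]
tcp_rot: [-3.141, 0.0, 1.644]
contact_force: [0.1, 0.3, -0.4]
grip_width: 0.3
finger_force: 0.0
```

Call:
{"method": "step_arm", "body": {"series": "1 0 0 0.01 0 0 0;1 0 0 0.02 0 0 0;1 0 0 0.02 0 0 0"}}

```text
time: 21.2
tool_pos: [528.4, 218.6, 43.6]
tcp_rot: [-3.141, 0.0, 1.644]
contact_force: [0.9, 0.2, -0.3]
grip_width: 0.2
finger_force: 0.0
```

Run:
```python
from h import *
c=vision.capture("scene");cv2.imwrite("pics/s7.png",cv2.resize(c["frame"][120:190,290:390,::-1],None,fx=8,fy=8,interpolation=cv2.INTER_CUBIC))
P=cloud(c)
for r in range(138,168,2): print(r,[tuple(P[r,u].round().astype(int).tolist()) for u in (314,320,324,327,330,334,338)])
```

```text
138 [(439, 274, 3), (512, 207, 101), (524, 207, 110), (550, 184, 144), (558, 185, 149), (566, 190, 151), (574, 195, 154)]
140 [(465, 243, 35), (512, 207, 94), (526, 206, 104), (535, 206, 112), (560, 184, 144), (549, 215, 116), (578, 190, 154)]
142 [(469, 238, 34), (956, -366, 807), (527, 206, 98), (534, 209, 102), (544, 208, 110), (548, 218, 106), (493, 316, -2)]
144 [(475, 232, 34), (486, 244, 34), (527, 207, 91), (536, 207, 97), (544, 208, 103), (956, -366, 807), (498, 310, -2)]
146 [(481, 225, 36), (490, 240, 33), (527, 208, 84), (538, 206, 92), (545, 208, 97), (545, 225, 85), (504, 303, -1)]
148 [(486, 220, 37), (497, 233, 35), (526, 210, 74), (538, 207, 84), (546, 208, 90), (501, 291, -2), (510, 297, 0)]
150 [(490, 216, 34), (507, 220, 45), (521, 219, 56), (539, 207, 78), (531, 230, 56), (507, 284, -1), (515, 291, 0)]
152 [(495, 211, 34), (513, 214, 46), (526, 214, 56), (530, 220, 55), (537, 224, 57), (531, 250, 35), (521, 284, 2)]
154 [(501, 205, 35), (518, 208, 46), (530, 209, 55), (535, 214, 56), (540, 222, 54), (542, 235, 46), (543, 253, 33)]
156 [(506, 199, 36), (523, 203, 47), (532, 207, 51), (539, 211, 54), (540, 223, 46), (547, 230, 47), (548, 247, 34)]
158 [(510, 196, 34), (527, 199, 45), (535, 205, 47), (540, 210, 47), (544, 218, 45), (545, 235, 33), (553, 241, 35)]
160 [(515, 190, 34), (527, 200, 36), (539, 200, 47), (544, 206, 46), (548, 214, 43), (550, 230, 33), (558, 236, 35)]
162 [(518, 187, 32), (529, 198, 33), (538, 204, 35), (545, 206, 40), (547, 217, 33), (554, 225, 33), (560, 235, 29)]
164 [(518, 188, 24), (533, 194, 31), (542, 199, 35), (547, 205, 35), (553, 210, 35), (560, 218, 35), (560, 236, 22)]
166 [(520, 187, 18), (539, 187, 33), (546, 195, 33), (552, 200, 34), (558, 204, 36), (561, 218, 28), (561, 237, 13)]
```

View pics/s7.png

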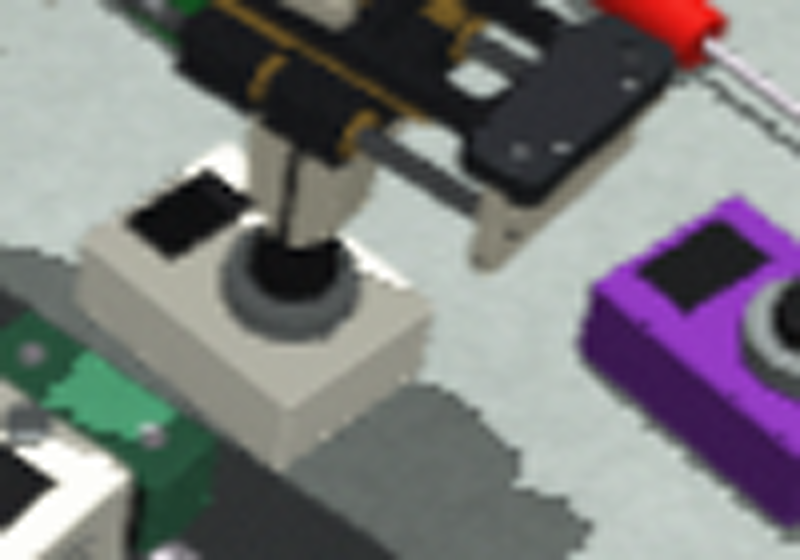

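Run:
```python
from h import *
o=readout.get_obs();t=o["tool_pos"];print(t,o["tcp_rot"],o["joint_positions"].round(3))
X=np.array([-.0730,.9973]);Y=np.array([.9973,.0730])
for n in("scene","top"):
    c=vision.capture(n);P=cloud(c).reshape(-1,3);d=P[:,:2]-t[:2];a=d@X;b=d@Y
    m=(abs(a)<45)&(abs(b)<110)&(P[:,2]>60)&(P[:,2]<300)
    for lo in range(-110,110,10):
        k=m&(b>=lo)&(b<lo+10)
        if k.any(): print(n,lo,k.sum(),"zmin",P[k,2].min().round(),"x-range",a[k].min().round(),a[k].max().round())
w=vision.capture("wrist");save(w,"wrist7");print(np.round(w["mount"],2),w["fovy"])
```

```text
[528.49255626 218.61550827  43.60486735] [-3.14147805e+00  1.03463471e-04  1.64379855e+00] [ 0.258  0.587  1.586 -0.     0.969  0.185]
scene -100 26 zmin 164.0 x-range -37.0 25.0
scene -90 89 zmin 140.0 x-range -39.0 16.0
scene -80 115 zmin 138.0 x-range -39.0 11.0
scene -70 71 zmin 151.0 x-range -38.0 4.0
scene -60 33 zmin 150.0 x-range -33.0 -14.0
scene -50 110 zmin 151.0 x-range -38.0 0.0
scene -40 121 zmin 142.0 x-range -38.0 -12.0
scene -30 169 zmin 143.0 x-range -39.0 -16.0
scene -20 189 zmin 86.0 x-range -40.0 -8.0
scene -10 262 zmin 72.0 x-range -42.0 -8.0
scene 0 238 zmin 74.0 x-range -41.0 17.0
scene 10 463 zmin 81.0 x-range -42.0 26.0
scene 20 318 zmin 102.0 x-range -39.0 25.0
scene 30 399 zmin 136.0 x-range -38.0 35.0
scene 40 92 zmin 150.0 x-range -32.0 27.0
scene 50 63 zmin 149.0 x-range -33.0 28.0
scene 60 68 zmin 150.0 x-range -35.0 31.0
scene 70 126 zmin 150.0 x-range -39.0 35.0
scene 80 194 zmin 136.0 x-range -40.0 35.0
scene 90 137 zmin 161.0 x-range -40.0 32.0
top -100 18 zmin 177.0 x-range -8.0 33.0
top -90 65 zmin 178.0 x-range -8.0 36.0
top -80 63 zmin 175.0 x-range -12.0 36.0
top -70 55 zmin 175.0 x-range -12.0 35.0
top -60 53 zmin 176.0 x-range -12.0 25.0
top -50 75 zmin 177.0 x-range -22.0 34.0
top -40 24 zmin 227.0 x-range -19.0 18.0
top -30 3 zmin 149.0 x-range -37.0 -36.0
top 50 3 zmin 151.0 x-range -32.0 -29.0
top 60 24 zmin 152.0 x-range -31.0 25.0
top 70 86 zmin 175.0 x-range -36.0 37.0
top 80 103 zmin 145.0 x-range -38.0 35.0
top 90 65 zmin 167.0 x-range -37.0 35.0
[[   0.     -0.96   -0.28   73.61]
 [   1.      0.     -0.     -1.08]
 [   0.     -0.28    0.96 -188.31]
 [   0.      0.      0.      1.  ]] 65.70646984690485
```

View pics/wrist7.png

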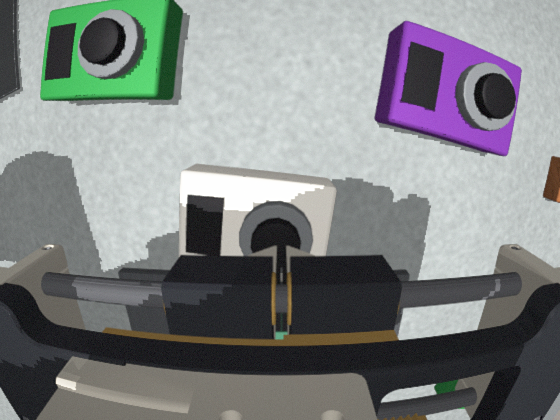

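The wrist and scene views agree that the tip is about 16 mm above the button. Scene depth puts the finger bottoms at z 72–74 and the button top at 56, although the readout says 43.6. The picture and the force outrank the z reading here, so I'll keep descending guarded.

Call:
{"method": "step_arm", "body": {"series": "1 0 0 0.03 0 0 0;1 0 0 0.06 0 0 0;1 0 0 0.09 0 0 0;1 0 0 0.12 0 0 0;1 0 0 0.12 0 0 0"}}

```text
time: 21.9
tool_pos: [528.2, 218.5, 33.6]
tcp_rot: [-3.141, 0.0, 1.644]
contact_force: [-0.5, 0.6, -0.6]
grip_width: 0.2
finger_force: 0.0
```

Call:
{"method": "step_arm", "body": {"series": "1 0 0 0.01 0 0 0;1 0 0 0.02 0 0 0;1 0 0 0.03 0 0 0;1 0 0 0.03 0 0 0"}}

```text
time: 22.3
tool_pos: [528.5, 218.6, 31.6]
tcp_rot: [-3.141, 0.0, 1.644]
contact_force: [0.8, 0.0, 0.1]
grip_width: 0.5
finger_force: 0.0
```

Call:
{"method": "step_arm", "body": {"series": "1 0 0 0.01 0 0 0;1 0 0 0.02 0 0 0;1 0 0 0.03 0 0 0;1 0 0 0.03 0 0 0"}}

```text
time: 22.7
tool_pos: [528.5, 218.6, 29.1]
tcp_rot: [-3.141, 0.0, 1.644]
contact_force: [-0.4, -0.3, 0.1]
grip_width: 0.1
finger_force: 0.0
```

Call:
{"method": "step_arm", "body": {"series": "1 0 0 0.01 0 0 0;1 0 0 0.02 0 0 0;1 0 0 0.03 0 0 0;1 0 0 0.03 0 0 0"}}

```text
time: 23.1
tool_pos: [528.6, 218.6, 27.0]
tcp_rot: [3.141, 0.0, 1.644]
contact_force: [-0.3, -0.8, 1.7]
grip_width: 0.4
finger_force: 0.9
```

Call:
{"method": "step_arm", "body": {"series": "1 0 0 0.01 0 0 0;1 0 0 0.02 0 0 0;1 0 0 0.03 0 0 0;1 0 0 0.03 0 0 0"}}

```text
time: 23.5
tool_pos: [528.6, 218.6, 24.5]
tcp_rot: [3.141, 0.0, 1.644]
contact_force: [-0.3, 0.2, 2.8]
grip_width: 0.4
finger_force: 1.6
```

Contact started at a reading of about 28, and the spring force is rising. I'll press to the bottom.

Call:
{"method": "step_arm", "body": {"series": "1 0 0 0.01 0 0 0;1 0 0 0.02 0 0 0;1 0 0 0.03 0 0 0;1 0 0 0.03 0 0 0"}}

```text
time: 23.9
tool_pos: [528.6, 218.6, 22.1]
tcp_rot: [3.141, 0.0, 1.644]
contact_force: [0.1, -0.3, 3.8]
grip_width: 0.3
finger_force: 2.3
```

Call:
{"method": "step_arm", "body": {"series": "1 0 0 0.01 0 0 0;1 0 0 0.02 0 0 0;1 0 0 0.02 0 0 0;1 0 0 0.02 0 0 0"}}

```text
time: 24.3
tool_pos: [528.7, 218.6, 21.7]
tcp_rot: [3.141, 0.0, 1.644]
contact_force: [-3.6, -1.6, 13.6]
grip_width: 0.4
finger_force: 6.6
```

The force jumped to 13.6 N, so the button is fully down. Releasing and rising clear.

Call:
{"method": "step_arm", "body": {"series": "1 0 0 -0.1 0 0 0;1 0 0 -0.5 0 0 0;1 0 0 -1 0 0 0;1 0 0 -1 0 0 0;1 0 0 -1 0 0 0;1 0 0 -1 0 0 0"}}

```text
time: 24.9
tool_pos: [527.7, 218.4, 99.2]
tcp_rot: [-3.139, 0.001, 1.644]
contact_force: [-0.2, -0.9, 1.1]
grip_width: 0.7
finger_force: 0.0
```

Run:
```python
from h import *
c=vision.capture("scene");P=cloud(c);print(mod(c),readout.get_obs()["contact_force"],P[150:155,324:329,2].round())
for t in("gauge_pin","thumb_screw"):print(t,[(np.round(q["position"]),round(q["p"],2)) for q in models.pinpoint(c,t)[:1]])
```

```text
[(array([113.1,   1.1]), array([70., 90.]), 0.5)] [-0.77417774 -0.65330936 -0.21900845] [[55. 55. 58. 56. 54.]
 [56. 58. 56. 55. 54.]
 [54. 56. 54. 56. 56.]
 [56. 55. 58. 58. 58.]
 [54. 58. 56. 57. 58.]]
gauge_pin [(array([254., 177.]), 0.49)]
thumb_screw [(array([308., 221.]), 0.55)]
```

```bash
python3 -c "
from plant import order
print(order.close_job())"
```

```text
the job is handed in; nothing more can be done
None
```

I pushed the module home against the end stop, square (about 0.5°) and about 1 mm off the lane's centre line. I then pressed the start button to the bottom and released it, left the bystanders where they stood, and handed in the job; it gave no verdict. The arm's z reading was about 28 mm too low at the button, so I pressed by force and picture.

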